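Screw the transport jar shut and press its vent plug home

ROBOT

A 6-joint arm with a two-finger parallel gripper is mounted at the origin on a cart in front of the work surface, level with it; the furniture and walls round the work are solid. World frame = base frame: x ahead of the robot, y to its left, z up, the work surface at z = 0. Lengths are in m, angles in rad, forces in N, time in s.
With the tool pointing down it reaches from about 0.375 to 0.9 m from the base axis. Payload 3.1 kg.
Tool frame: the origin (TCP) lies on the centre line of the jaws, within the pads' length; the fingertips stand 8 mm ahead of it and the grasp point (between the pads) lies 11 mm behind it (robot.tip_extent is the distance from the TCP to the fingertips, in m); y points along the fingers, z is the direction in which the jaws open and shut, and the axes are right-handed (so a half turn about y gives the same grasp; the last joint's range is limited). The gripper opens to 87 mm and grips with 3 to 60 N. Pads are 19 mm wide; open, the fingers measure 117 mm over their backs; the gripper's body (75 mm by 190 mm) begins 51 mm behind the grasp point.
Start: joints at [-1.438, 0.527, 1.433, -0, 1.181, -0.178], TCP at [0.191, -0.595, 0.207] pointing down, gripper open.
Joint ranges: [-3.08, 3.08], [-0.75, 2.2], [0.22, 2.44], [-1.43, 4.57], [0, 2.65], [-2.85, 2.85]. Speed limits (rad/s): [2.79, 2.79, 3.14, 3.14, 3.14, 3.14].

INTERFACE

Orientations are given as a unit quaternion [x, y, z, w].
In Python, from rig import robot gives the robot as it stands.
- The arm moves only by the shell command python3 -m crank 'ROWS' [FORCE]. ROWS is JSON, a list that holds one entry, the list of rows, each a list of 7 numbers: the turn, a rotation vector about the tool's x, y, z in degrees, then the shift along the tool's x, y, z in m, then the opening in per cent of the stroke, from 0 (shut) to 100 (fully open). In form: [[[ax, ay, az, dx, dy, dz, gripper], ...]]. A call has exactly 5 rows; each row shifts and turns the commanded pose from where the row before left it, along the tool's axes as they then stand; what a row does not reach is not made up. A row lasts 1/8 s, in which the tool goes at most 62.5 mm and 10.7 degrees, less where a joint would pass 70% of its speed; a pose out of reach is approached as far as the arm can. A call with a gripper value outside its range is refused whole. The fingers move at their own pace and stop on an object; FORCE is the grip in N (left out, the last holds). Time passes only in rows, so rows that do not move let the fingers close, or fill a call up. It gives the time, the measured TCP pose, the force and the opening at its end, in the units of the state.
- robot.get_obs(): the state, without advancing time (a new reading comes with each control period).
- robot.camera(name): name is "side" or "top" or "wrist"; returns a dict with "img" (420x560x3 uint8, red, green, blue), "K" (3x3 intrinsics, pixels), "dist_coeffs" ([k1, k2, p1, p2, k3] as OpenCV has them; the pictures are not rectified), "R" (3x3) and "t" (3): a world point X has camera coordinates R X + t; the wrist camera has in their place "T_tool_cam" (4x4, takes a point from camera to tool coordinates, whose origin is the TCP and whose axes are the tool frame's). Camera axes: x right, y down, z forward; pixel columns grow to the right and rows downward; lengths in m; the calibration is good to about 2 mm. A picture is of the moment at which its call begins: read the wrist's pose just before it. There is no depth.
- robot.hand_in(): hands the job in, once; it reports no verdict.
Trained networks look in a picture, given as the dict that the camera call returned (one of the last four; its "shot" number tells which), for a name from the list of things; names that differ only in an ending like _2 or _b are one class to them, and where a whole thing is asked for, a point or a joint stands for the part that bears it (a point fixed in the world has none). Each returns a list of dicts, best first, with "conf" (0 to 1); they miss things now and then, are a little off and sometimes report something else, mostly with a low value. They report only what shows in the picture. A call takes as long as a camera call.
- robot.spot_in(picture, thing): "at" ([row, column] in pixels, amid what is visible of it).
The state is a dict: "time": time; "q": joint angles; "joint_velocities": joint speeds; "joint_torque": joint torques, N m; "position": TCP position; "tool_rot": TCP orientation; "ft_force": force on the tool from outside, world axes, zero at the start; "moment": the same for the moment, N m; "grip_width": finger opening in m.
Only numpy, scipy, OpenCV 4.12 (cv2) and the standard library are available. Lean on these libraries where they do the work, as an engineer would, in place of code of your own. Each camera call takes 0.05 s, during which the arm holds its last target.

TASK

Close the white sample transport jar that is fixed in its holder plate: turn the loose grey screw lid clockwise (seen from above) by its two lugs until it stops, with the lugs in line with the two ears on the jar. Only then press the round vent plug in the middle of the lid straight down until its head sits on the lid. Leave the two bottles to the right of the jar and the flat timer in front of it where they stand, and let go of everything.

Things in the scene. Friction and masses are not known exactly. Their poses are not given: they have to be found in the camera images.
- jar: White jar, 106 mm across, fixed upright in a grey round holder plate (156 mm across, 14 mm thick) that is screwed to the worktop: it cannot move. Origin: on the jar's vertical axis at the worktop; z up. Two small upright ears stand on the jar just outside the lid's rim, on the jar's +y and -y sides, 71 mm from the axis, tops 99 mm above the worktop; they mark where the lugs point when the lid is tight.
- lid (a joint): Turn of the grey screw lid about the jar's vertical axis, rad: 0 = fully tight (end stop), positive = counter-clockwise seen from above (loose), at most 2.2. The lid is captive and stays where it is left; turning it takes about 0.2 N m (some 4 N at a lug). It rises 4 mm per rad as it opens. Lid: 124 mm across, 22 mm high, its flat top 108 mm above the worktop when tight. Starts between 1.0 and 2.0.
- lug_left (a point): Centre of one of the lid's two upright lugs, which turn with the lid: a block 26 mm long radially (from 34 to 60 mm from the axis), 14 mm thick, with its top 27 mm above the lid's flat top; this point is 47 mm from the axis and 13 mm above the lid's flat top. When the lid is tight it lies on the jar's +y side.
- lug_right (a point): Centre of the other lug, the same, opposite the first; when the lid is tight it lies on the jar's -y side.
- plug_top (a point): Centre of the upper face of the white vent plug in the middle of the lid: a round head 46 mm across and 7 mm thick on a stem. At the start this face is 20.5 mm above the lid's flat top, when home 8.5 mm. It goes straight down.
- plug (a joint): How far the vent plug is pressed in, m: 0 = standing up, 0.012 = fully home (end stop). It stays where it is left and takes about 7 N to press.
- saline: Bystander: white round bottle with a screw cap, 52 mm across, 125 mm tall, loose. Origin at the centre of its underside.
- dropper: Bystander: brown dropper bottle with a rubber bulb on top, 34 mm across, 102 mm tall, loose. Origin at the centre of its underside.
- timer: Bystander: flat white bench timer, 58 x 68 x 18 mm, loose (the one between the jar and the robot; another lies farther back). Origin at the centre of its underside.

How it is judged:
By the outcome, as a careful person would: the job done as asked, in the order asked, and still so for the second after the job is handed in, with the robot touching nothing.
It also fails if it takes over 45 s, if anything falls off the work surface, if the arm or the gripper's body presses on something with over 40 N, if the wrist force passes 120 N, or if a joint passes its speed limit or range.

## Working session

There is one attempt and no reset: what is moved stays moved. The work goes in short steps, Python scripts to look and compute and a shell command to move; the robot and the scene stay as the last step left them, time stands still between calls to the robot, and variables do not carry over. Pictures are saved under pics/ and viewed, and the job is handed in when it is done.

```bash
ls; mkdir -p pics; cat > h.py <<'E'
from rig import robot
import numpy as np, cv2
from scipy.spatial.transform import Rotation as Rn
def ray(p,rc,obs=None):
    uv=cv2.undistortPoints(np.array([[[rc[1],rc[0]]]],float),p["K"],np.array(p["dist_coeffs"],float))[0,0]
    d=np.array([uv[0],uv[1],1.])
    if "R" in p:
        R=np.array(p["R"]);t=np.array(p["t"]);return -R.T@t,R.T@d
    T=np.array(p["T_tool_cam"]);Rt=Rn.from_quat(obs["tool_rot"]).as_matrix()
    return Rt@T[:3,3]+obs["position"],Rt@T[:3,:3]@d
def atz(p,rc,z,obs=None):
    o,d=ray(p,rc,obs);return o+d*(z-o[2])/d[2]
def proj(p,X,obs=None):
    if "R" in p: R=np.array(p["R"]);t=np.array(p["t"])
    else:
        T=np.array(p["T_tool_cam"]);Rt=Rn.from_quat(obs["tool_rot"]).as_matrix()
        Rw=Rt@T[:3,:3];tw=Rt@T[:3,3]+obs["position"];R=Rw.T;t=-R@tw
    r,_=cv2.projectPoints(np.array(X,float).reshape(-1,1,3),cv2.Rodrigues(R)[0],t,np.array(p["K"],float),np.array(p["dist_coeffs"],float))
    return r[:,0]
def save(p,n): cv2.imwrite(f"pics/{n}.png",p["img"][:,:,::-1])
E
python3 - <<'E'
from h import *
np.set_printoptions(precision=4,suppress=True)
o=robot.get_obs();print(o)
for n in ("side","top","wrist"):
    p=robot.camera(n);save(p,n+"0")
    for t in "jar lid lug_left lug_right plug_top saline dropper timer".split():
        r=robot.spot_in(p,t); print(n,t,[(np.round(x["at"],1).tolist(),round(x["conf"],2)) for x in r[:3]])
E
```

```text
pics
{'time': 0.0, 'q': array([-1.4385,  0.5285,  1.4339, -0.    ,  1.1814, -0.1785]), 'joint_velocities': array([-0.0007, -0.0008,  0.0002,  0.0007, -0.0015,  0.0014]), 'joint_torque': array([ -0.0003, -44.0041, -17.6592,   0.0632,   0.0582,  -0.0002]), 'position': array([ 0.1911, -0.5943,  0.2057]), 'tool_rot': array([-0.1095,  0.6993, -0.6978,  0.1095]), 'ft_force': array([-0.7963, -0.6974, -0.1229]), 'moment': array([ 0.0303,  0.029 , -0.0212]), 'grip_width': 0.08697307154986887}
side jar [([295.3, 281.1], 0.93), ([218.6, 245.8], 0.49)]
side lid [([274.6, 277.7], 0.65)]
side lug_left [([267.7, 278.9], 0.96)]
side lug_right [([269.2, 279.4], 0.85)]
side plug_top [([259.0, 277.1], 0.59)]
side saline [([212.6, 277.0], 0.66)]
side dropper [([217.6, 244.3], 0.63)]
side timer [([312.0, 365.0], 0.79)]
top jar [([203.6, 217.1], 0.88)]
top lid [([200.9, 211.2], 0.92)]
top lug_left [([199.2, 209.6], 0.91)]
top lug_right [([196.3, 212.9], 0.97)]
top plug_top [([197.3, 211.7], 0.76)]
top saline [([201.2, 356.5], 0.67)]
top dropper [([204.7, 216.9], 0.59)]
top timer [([284.5, 209.8], 0.89)]
wrist jar []
wrist lid []
wrist lug_left []
wrist lug_right []
wrist plug_top []
wrist saline []
wrist dropper []
wrist timer []
```

View pics/side0.png

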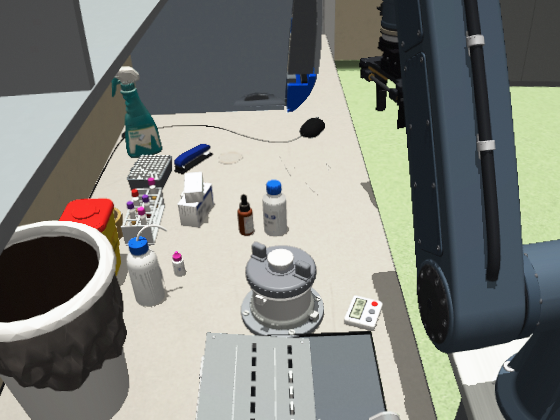

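View pics/top0.png

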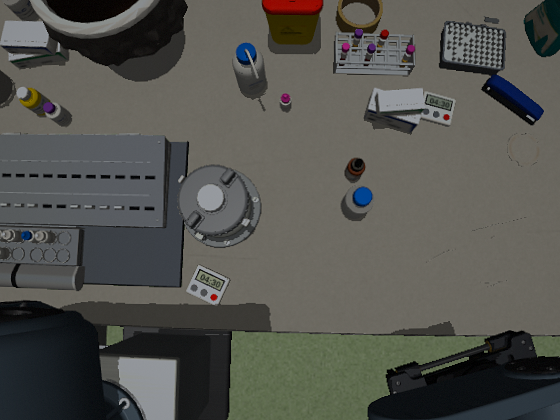

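```bash
python3 - <<'E'
from h import *
np.set_printoptions(precision=4,suppress=True)
for n in("top","side"):
    p=robot.camera(n); print(n,"cam pos",ray(p,(0,0))[0])
    im=p["img"]
    c=im[140:260,130:300] if n=="top" else im[210:330,200:400]
    cv2.imwrite(f"pics/{n}0z.png",cv2.resize(c,None,fx=4,fy=4,interpolation=cv2.INTER_CUBIC)[:,:,::-1])
    if n=="top":
        print(atz(p,(197.3,211.7),.135),atz(p,(203.6,217.1),.1),atz(p,(201,356),.1),atz(p,(284.5,209.8),.018))
E
```

```text
top cam pos [ 0.324  -0.3752  0.9329]
[ 0.4451 -0.239   0.135 ] [ 0.4395 -0.243   0.1   ] [ 0.4502 -0.4854  0.1   ] [ 0.2964 -0.2227  0.018 ]
side cam pos [0.4398 0.492  0.7344]
```

View pics/top0z.png

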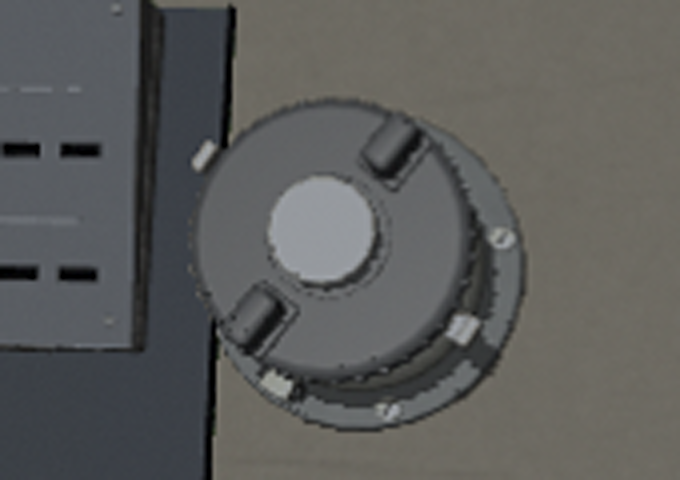

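View pics/side0z.png

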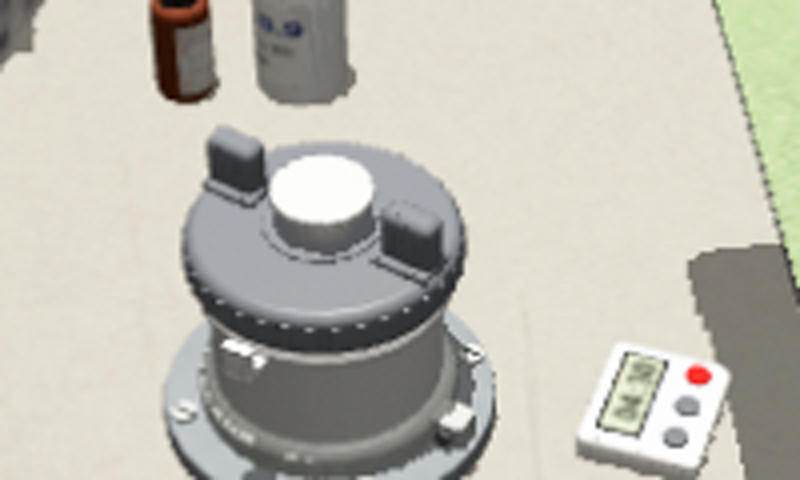

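```bash
python3 - <<'E'
from h import *
np.set_printoptions(precision=4,suppress=True)
p=robot.camera("top");s=robot.camera("side")
def tz(zx,zy): return (140+zy/4-.375,130+zx/4-.375)
def sz(zx,zy): return (210+zy/4-.375,200+zx/4-.375)
# axis from ears, lugs, plug (several h)
for h in(.108,.113): 
  a=atz(p,tz(393,140),h+.027);b=atz(p,tz(261,312),h+.027);print("lugs top",a,b,(a+b)/2,np.linalg.norm(a-b),np.degrees(np.arctan2((a-b)[1],(a-b)[0])))
  c=atz(p,tz(322,228),h+.0205);print("plug",c, atz(s,sz(322,188),h+.0205))
  a=atz(s,sz(235,147),h+.024);b=atz(s,sz(415,220),h+.024);print("lugs side",a,b,(a+b)/2,np.linalg.norm(a-b),np.degrees(np.arctan2((a-b)[1],(a-b)[0])))
a=atz(p,tz(203,154),.097);b=atz(p,tz(463,328),.097);print("ears",a,b,(a+b)/2,np.linalg.norm(a-b),np.degrees(np.arctan2((a-b)[1],(a-b)[0])))
print("side ear",atz(s,sz(240,350),.097),"blk",atz(s,sz(458,418),.02),atz(s,sz(458,412),.097))
print("third",atz(p,tz(275,385),.02))
E
```

```text
lugs top [ 0.4845 -0.2646  0.135 ] [ 0.41   -0.2121  0.135 ] [ 0.4473 -0.2384  0.135 ] 0.09110607806309358 -35.18736548028267
plug [ 0.4472 -0.2351  0.1285] [ 0.4456 -0.2419  0.1285]
lugs side [ 0.484  -0.2686  0.132 ] [ 0.4061 -0.214   0.132 ] [ 0.4451 -0.2413  0.132 ] 0.09512570845825014 -35.02998595759526
lugs top [ 0.4835 -0.2653  0.14  ] [ 0.4095 -0.2132  0.14  ] [ 0.4465 -0.2392  0.14  ] 0.09053517188280721 -35.187365480282686
plug [ 0.4464 -0.236   0.1335] [ 0.4455 -0.2358  0.1335]
lugs side [ 0.4837 -0.2623  0.137 ] [ 0.4064 -0.2081  0.137 ] [ 0.445  -0.2352  0.137 ] 0.09433615566625163 -35.02998595759525
ears [ 0.4841 -0.1747  0.097 ] [ 0.4094 -0.2936  0.097 ] [ 0.4467 -0.2341  0.097 ] 0.14037303326098902 57.89241995200766
side ear [ 0.4824 -0.1744  0.097 ] blk [ 0.3875 -0.205   0.02  ] [ 0.3929 -0.1333  0.097 ]
third [ 0.3876 -0.1971  0.02  ]
```

```bash
python3 - <<'E'
from h import *
np.set_printoptions(precision=4,suppress=True)
p=robot.camera("top");s=robot.camera("side")
def tri(a,b):
    o1,d1=ray(p,a);o2,d2=ray(s,b);d1/=np.linalg.norm(d1);d2/=np.linalg.norm(d2)
    k=np.linalg.lstsq(np.c_[d1,-d2],o2-o1,rcond=None)[0]
    return o1+d1*k[0],o2+d2*k[1]
print("dev",tri((227,165),(335,313)),tri((137,165),(333,207)))
print("plug",tri((196.6,210.1),(256.6,280.1)))
print("saline top",tri((197,362),(187,273)))
o=robot.get_obs();M=Rn.from_quat(o["tool_rot"]).as_matrix();print(M)
h=.114;J=np.array([.446,-.236]);
def ov(img,cam,name,J,yaw,th):
    im=np.ascontiguousarray(cam["img"][:,:,::-1]);im=cv2.resize(im,None,fx=4,fy=4,interpolation=cv2.INTER_CUBIC)
    h=.108+.004*th
    def line(P,c):
        q=proj(cam,P);q=((q+.5)*4-.5).astype(int);cv2.polylines(im,[q.reshape(-1,1,2)],True,c,1)
    a=np.linspace(0,2*np.pi,60)
    def circ(r,z):return np.c_[J[0]+r*np.cos(a),J[1]+r*np.sin(a),0*a+z]
    line(circ(.062,h),(0,0,255));line(circ(.023,h+.0205),(0,255,0));line(circ(.078,.014),(255,0,0))
    for k in(0,np.pi):
        b=yaw+np.pi/2+k
        for r,t,z,c,bb in((.047,.007,h+.027,(0,255,255),b+th),(.071,.003,.099,(255,0,255),b)):
            e=np.array([np.cos(bb),np.sin(bb)]);f=np.array([-e[1],e[0]]);l=.013 if r<.05 else .003
            line(np.array([[*(J+e*(r+i*l)+f*j*t),z] for i,j in((-1,-1),(1,-1),(1,1),(-1,1))]),c)
    r0,c0=(150,160) if cam is p else(220,220)
    cv2.imwrite(f"pics/{name}.png",im[r0*4:(r0+120)*4,c0*4:(c0+130)*4])
ov(0,p,"ovt",J,np.radians(-32),1.52);ov(0,s,"ovs",J,np.radians(-32),1.52)
E
```

```text
dev (array([ 0.4011, -0.1369,  0.0406]), array([ 0.3941, -0.136 ,  0.0402])) (array([ 0.5699, -0.1312,  0.0583]), array([ 0.5724, -0.1313,  0.059 ]))
plug (array([ 0.4465, -0.236 ,  0.1337]), array([ 0.4456, -0.2359,  0.1335]))
saline top (array([ 0.4552, -0.4937,  0.1145]), array([ 0.4571, -0.4939,  0.1148]))
[[-0.9521 -0.      0.3058]
 [-0.3058 -0.     -0.9521]
 [ 0.     -1.      0.    ]]
```

View pics/ovt.png

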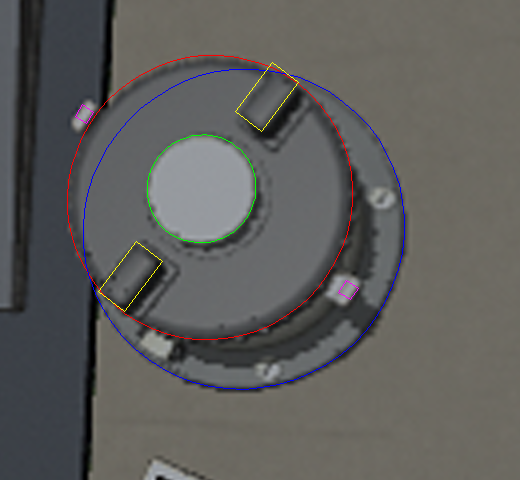

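View pics/ovs.png

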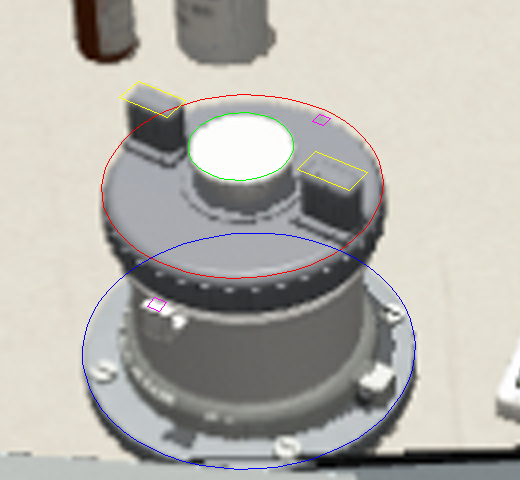

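The top picture shows the jar axis at the overlay (0.446, -0.236). The ears lie along 58° and the lugs along 145°/-35°, so the lid is about 1.52 rad open. The drawn outlines match both views. I'll go over the jar, open the jaws astride the plug and turn the lid like a wrench.

```bash
python3 -m crank '[[[0,0,0,-0.035,0,-0.026,100],[0,0,0,-0.035,0,-0.026,100],[0,0,0,-0.035,0,-0.026,100],[0,0,0,-0.035,0,-0.026,100],[0,0,0,-0.035,0,-0.026,100]]]'; python3 -m crank '[[[0,0,0,-0.035,0,-0.026,100],[0,0,0,-0.035,0,-0.026,100],[0,0,0,-0.035,0,-0.026,100],[0,0,0,-0.035,0,-0.026,100],[0,0,0,-0.037,0,-0.029,100]]]'; python3 -m crank '[[[0,-8,0,0,0,0,100],[0,-8,0,0,0,0,100],[0,-8,0,0,0,0,100],[0,-8,0,0,0,0,100],[0,-8,0,0,0,0,100]]]'; python3 -m crank '[[[0,-9,0,0,0,0,100],[0,-9,0,0,0,0,100],[0,-9,0,0,0,0,100],[0,-9,0,0,0,0,100],[0,-6,0,0,0,0,100]]]'
cat > st.py <<'E'
from h import *
np.set_printoptions(precision=4,suppress=True)
o=robot.get_obs();M=Rn.from_quat(o["tool_rot"]).as_matrix()
print(o["time"],o["position"],"jaw",np.degrees(np.arctan2(M[1,2],M[0,2])),"F",o["ft_force"],"M",o["moment"],"g",o["grip_width"],"q",o["q"])
J=np.array([.446,-.236]);e=np.array([*(J-o["position"][:2]),0]);print("to axis, tool:",M.T@e, "down z",M[2])
E
python3 st.py
```

```text
time: 2.28
position: [0.3188, -0.4167, 0.2068]
tool_rot: [0.109, -0.698, 0.699, -0.109]
ft_force: [0.8, -0.0, 0.6]
grip_width: 0.0869
time: 2.9
position: [0.4468, -0.2361, 0.2069]
tool_rot: [0.109, -0.698, 0.699, -0.11]
ft_force: [0.3, -0.8, -0.5]
grip_width: 0.0874
time: 3.52
position: [0.446, -0.237, 0.2068]
tool_rot: [0.343, -0.618, 0.618, -0.343]
ft_force: [0.7, 0.3, 0.4]
grip_width: 0.0869
time: 4.15
position: [0.446, -0.237, 0.2068]
tool_rot: [-0.542, 0.454, -0.455, 0.542]
ft_force: [0.8, -0.8, -0.1]
grip_width: 0.087
4.15 [ 0.446  -0.237   0.2068] jaw 10.023826374634893 F [ 0.7579 -0.7586 -0.0535] M [ 0.0117 -0.1137 -0.0189] g 0.08704230485596368 q [-0.7101  0.3666  1.729   0.      1.0457 -0.8851]
to axis, tool: [-0.001  -0.      0.0002] down z [ 0.0003 -1.      0.0002]
```

```bash
cat > look.py <<'E'
import sys
from h import *
n=sys.argv[1];th=float(sys.argv[2]);J=np.array([.446,-.236]);yaw=np.radians(-32)
for c in sys.argv[3:]:
    o=robot.get_obs();cam=robot.camera(c)
    f=2 if c=="wrist" else 4
    raw=cv2.resize(cam["img"][:,:,::-1],None,fx=f,fy=f,interpolation=cv2.INTER_CUBIC);im=raw.copy()
    h=.108+.004*th
    def line(P,col):
        q=proj(cam,P,o);q=((q+.5)*f-.5).astype(int);cv2.polylines(im,[q.reshape(-1,1,2)],True,col,1)
    a=np.linspace(0,2*np.pi,60)
    circ=lambda r,z:np.c_[J[0]+r*np.cos(a),J[1]+r*np.sin(a),0*a+z]
    line(circ(.062,h),(0,0,255));line(circ(.023,h+.0205),(0,255,0))
    for k in(0,np.pi):
        b=yaw+np.pi/2+k
        for r,t,z,l,col,bb in((.047,.007,h+.027,.013,(0,255,255),b+th),(.071,.003,.099,.003,(255,0,255),b)):
            e=np.array([np.cos(bb),np.sin(bb)]);g=np.array([-e[1],e[0]])
            line(np.array([[*(J+e*(r+i*l)+g*j*t),z] for i,j in((-1,-1),(1,-1),(1,1),(-1,1))]),col)
    if c=="wrist": im=cv2.resize(im,(800,600))
    else:
        r0,c0=(150,160) if c=="top" else(220,220);im=np.hstack([x[r0*4:(r0+120)*4:1,c0*4:(c0+98)*4] for x in(raw,im)])
    cv2.imwrite(f"pics/{c}{n}.png",im)
E
python3 look.py 1 1.52 wrist
```

```text
(no output)
```

View pics/wrist1.png

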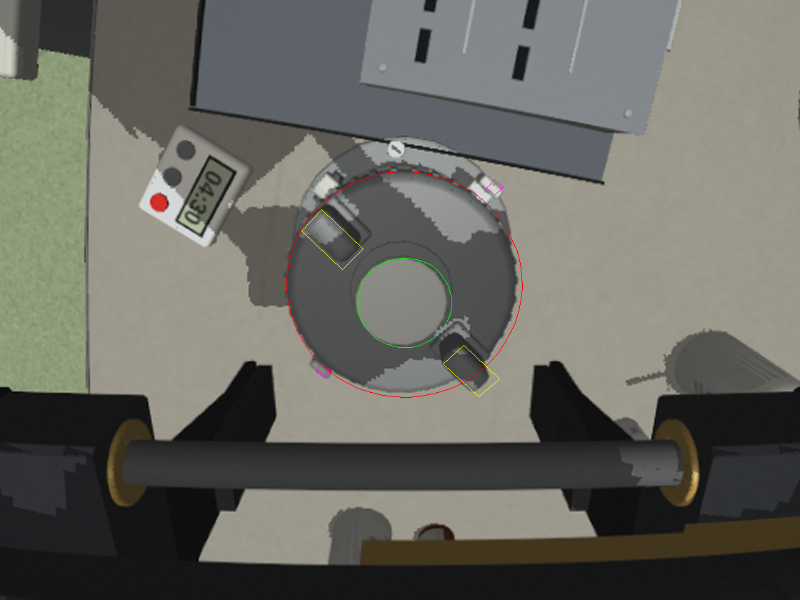

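The wrist view agrees with the model within about 2 mm: plug at (403, 302), lugs at (335, 232) and (465, 360). Descending astride the plug.

```bash
python3 -m crank '[[[0,0,0,-0.001,0.016,0,100],[0,0,0,0,0.016,0,100],[0,0,0,0,0.016,0,100],[0,0,0,0,0.016,0,100],[0,0,0,0,0.016,0,100]]]'; python3 st.py
```

```text
time: 4.82
position: [0.4459, -0.2362, 0.1263]
tool_rot: [-0.541, 0.456, -0.456, 0.541]
ft_force: [1.1, 1.0, 0.3]
grip_width: 0.087
4.825 [ 0.4459 -0.2362  0.1263] jaw 9.71547601621796 F [1.0634 0.9536 0.3458] M [-0.019  -0.1301 -0.0445] g 0.08703576910592187 q [-0.7089  0.488   1.8112  0.0001  0.8418 -0.8785]
to axis, tool: [-0.0001 -0.      0.0001] down z [ 0.0005 -1.      0.0004]
```

```bash
python3 -m crank '[[[0,8,0,0,0,0,100],[0,8,0,0,0,0,100],[0,8,0,0,0,0,100],[0,8,0,0,0,0,100],[0,8,0,0,0,0,100]]]'; python3 st.py;python3 -m crank '[[[0,8,0,0,0.0007,0,100],[0,8,0,0,0.0007,0,100],[0,8,0,0,0.0007,0,100],[0,6,0,0,0.0007,0,100],[0,0,0,0,0,0,100]]]'; python3 st.py; python3 look.py 2 0.8 top side
```

```text
time: 5.45
position: [0.4459, -0.2362, 0.1268]
tool_rot: [0.351, -0.614, 0.614, -0.351]
ft_force: [-0.5, 0.3, -0.3]
grip_width: 0.087
5.45 [ 0.4459 -0.2362  0.1268] jaw -30.54845528479808 F [-0.477   0.3011 -0.2668] M [-0.0538 -0.0584 -0.0272] g 0.08703199672718769 q [-0.7089  0.4873  1.8107  0.      0.8431 -0.1757]
to axis, tool: [-0.0002 -0.     -0.    ] down z [ 0.0001 -1.      0.0005]
time: 6.08
position: [0.4459, -0.2368, 0.1248]
tool_rot: [0.181, -0.683, 0.684, -0.181]
ft_force: [-0.6, -0.9, 6.5]
grip_width: 0.0868
6.075 [ 0.4459 -0.2368  0.1248] jaw -60.2875414288033 F [-0.6092 -0.9474  6.4676] M [ 0.0051  0.441  -0.0121] g 0.08679860833063446 q [-0.7093  0.4906  1.8122 -0.0013  0.8373  0.3438]
to axis, tool: [-0.0005 -0.     -0.0007] down z [ 0.0005 -1.      0.0016]
```

View pics/side2.png

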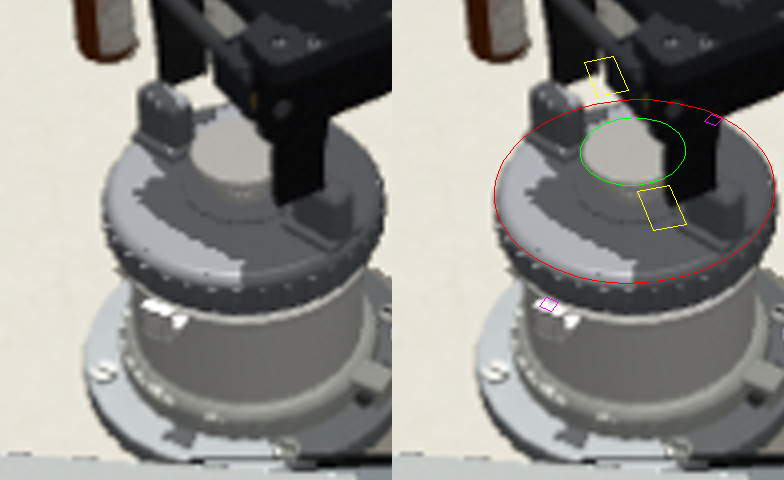

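View pics/top2.png

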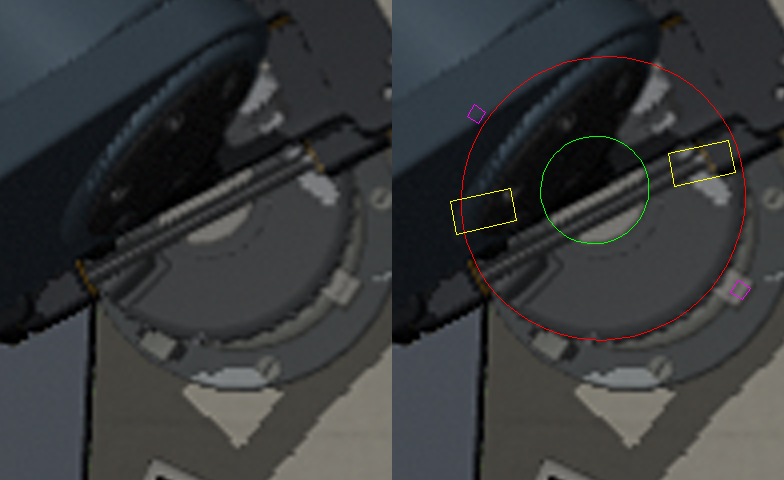

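```bash
python3 look.py 2 1.45 wrist; python3 - <<'E'
from h import *
np.set_printoptions(precision=4,suppress=True)
o=robot.get_obs();p=robot.camera("side");M=Rn.from_quat(o["tool_rot"]).as_matrix()
for s in(-1,1):
  for w in(-.0095,.0095):
    for r in (.0435,.0585):
      X=o["position"]+M@np.array([w,.008,s*r]);print(s,w,r,X,((proj(p,X)-[220,220]+.5)*4-.5))
E
```

```text
-1 -0.0095 0.0435 [ 0.4326 -0.1944  0.1167] [[275.4194 239.5511]]
-1 -0.0095 0.0585 [ 0.4251 -0.1813  0.1167] [[294.0394 259.7354]]
-1 0.0095 0.0435 [ 0.4161 -0.2038  0.1167] [[313.2524 223.4004]]
-1 0.0095 0.0585 [ 0.4086 -0.1908  0.1167] [[332.137  243.2266]]
1 -0.0095 0.0435 [ 0.4757 -0.2699  0.1169] [[175.2085 130.6814]]
1 -0.0095 0.0585 [ 0.4832 -0.2829  0.1169] [[159.1817 113.2325]]
1 0.0095 0.0435 [ 0.4592 -0.2793  0.1169] [[211.5056 116.3914]]
1 0.0095 0.0585 [ 0.4667 -0.2924  0.1169] [[195.2157  99.2294]]
```

View pics/wrist2.png

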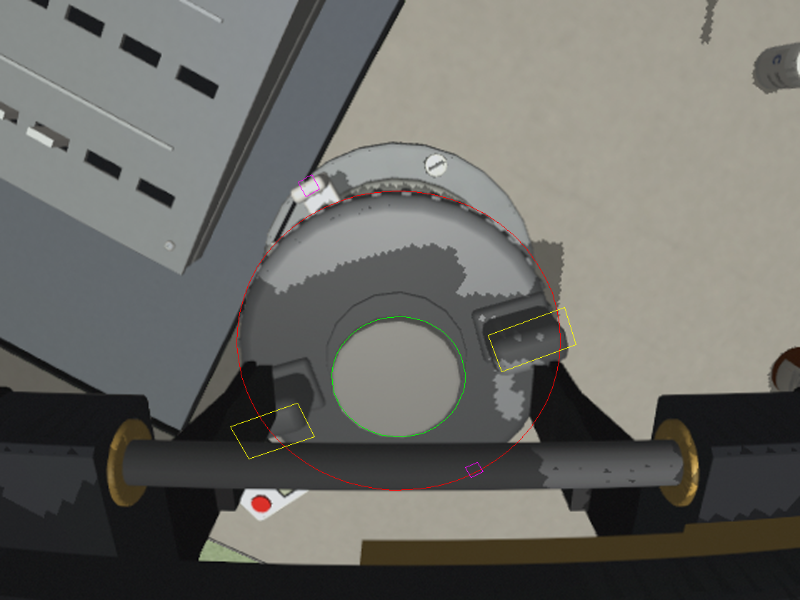

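```bash
python3 - <<'E'
from h import *
np.set_printoptions(precision=1,suppress=True)
o=robot.get_obs();p=robot.camera("wrist");M=Rn.from_quat(o["tool_rot"]).as_matrix()
print(robot.tip_extent, np.array(p["T_tool_cam"]).round(3).tolist())
k=800/560
for y in(.008,0,-.005,-.011,-.03):
  for s in(-1,1):
    print(y,s,[ (proj(p,o["position"]+M@np.array([w,y,s*r]),o)[0]*k).round(0).tolist() for w in(-.0095,.0095) for r in (.0435,.0585)])
E
```

```text
0.008 [[0.001, 0.952, 0.305, -0.083], [-0.001, -0.305, 0.952, -0.178], [1.0, -0.001, 0.0, 0.001], [0.0, 0.0, 0.0, 1.0]]
0.008 -1 [[284.0, 336.0], [244.0, 336.0], [287.0, 382.0], [249.0, 382.0]]
0.008 1 [[517.0, 336.0], [557.0, 336.0], [514.0, 382.0], [552.0, 382.0]]
0 -1 [[279.0, 344.0], [238.0, 344.0], [283.0, 392.0], [243.0, 391.0]]
0 1 [[522.0, 344.0], [563.0, 344.0], [518.0, 392.0], [558.0, 391.0]]
-0.005 -1 [[276.0, 350.0], [234.0, 350.0], [280.0, 398.0], [239.0, 398.0]]
-0.005 1 [[525.0, 350.0], [567.0, 349.0], [521.0, 398.0], [562.0, 398.0]]
-0.011 -1 [[272.0, 357.0], [229.0, 356.0], [276.0, 406.0], [234.0, 406.0]]
-0.011 1 [[528.0, 357.0], [572.0, 356.0], [524.0, 406.0], [566.0, 406.0]]
-0.03 -1 [[258.0, 382.0], [210.0, 381.0], [263.0, 436.0], [217.0, 435.0]]
-0.03 1 [[542.0, 382.0], [590.0, 381.0], [537.0, 435.0], [583.0, 435.0]]
```

The wrist picture shows the open fingertips (274, 363) and (532, 363) standing about 13 mm behind the TCP, not 8 mm ahead of it. So the fingers slid over the lugs, which now lie near -43°. I'll lift, turn back and go lower.

```bash
python3 -m crank '[[[0,0,0,0,-0.012,0,100],[0,0,0,0,-0.012,0,100],[0,-8,0,0,0,0,100],[0,-8,0,0,0,0,100],[0,-8,0,0,0,0,100]]]'; python3 -m crank '[[[0,-8,0,0,0,0,100],[0,-8,0,0,0,0,100],[0,-8,0,0,0,0,100],[0,-8,0,0,0,0,100],[0,-6,0,0,0,0,100]]]';python3 st.py;python3 look.py 3 1.38 wrist
```

```text
time: 6.95
position: [0.4461, -0.2362, 0.1488]
tool_rot: [0.321, -0.629, 0.63, -0.322]
ft_force: [0.7, -0.2, -0.4]
grip_width: 0.0869
time: 7.58
position: [0.446, -0.2361, 0.1487]
tool_rot: [-0.509, 0.491, -0.492, 0.509]
ft_force: [-0.3, 0.8, 1.3]
grip_width: 0.087
7.575 [ 0.446  -0.2361  0.1487] jaw 1.996628932839436 F [-0.2734  0.849   1.3375] M [ 0.0595 -0.1305  0.0378] g 0.0869949319177426 q [-0.7086  0.4515  1.7917  0.0002  0.8973 -0.7436]
to axis, tool: [-0.0001 -0.     -0.    ] down z [ 0.0007 -1.      0.0009]
```

View pics/wrist3.png

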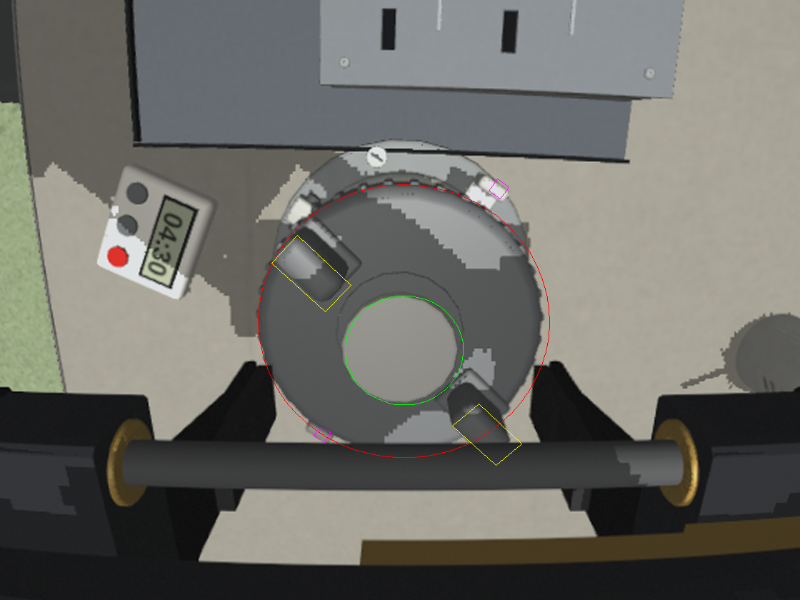

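```bash
python3 -m crank '[[[0,0,0,0,0.01,0,100],[0,0,0,0,0.01,0,100],[0,0,0,0,0.01,0,100],[0,0,0,0,0.007,0,100],[0,0,0,0,0.005,0,100]]]'; python3 st.py;python3 look.py 4 1.38 side
```

```text
time: 8.25
position: [0.4455, -0.2359, 0.1051]
tool_rot: [0.508, -0.492, 0.492, -0.508]
ft_force: [0.4, 0.7, -0.6]
grip_width: 0.0871
8.25 [ 0.4455 -0.2359  0.1051] jaw 1.7948824107203996 F [ 0.375   0.6655 -0.632 ] M [-0.003  -0.0905 -0.0411] g 0.08707517230166013 q [-0.7089  0.524   1.828   0.      0.7905 -0.7402]
to axis, tool: [ 0.0002 -0.      0.0005] down z [-0.0006 -1.     -0.0006]
```

View pics/side4.png

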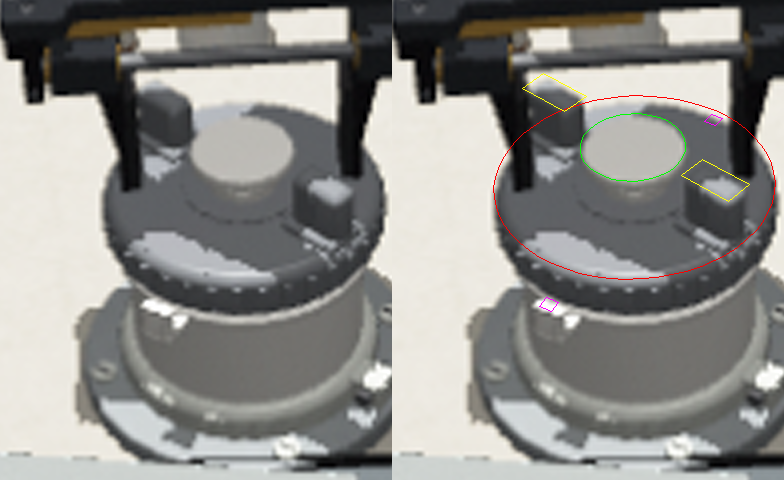

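The side view shows both fingertips, at (130, 190) and (350, 178), now just above the lid beside the lugs. Turning.

```bash
python3 -m crank '[[[0,8,0,0,0,0,100],[0,8,0,0,0,0,100],[0,8,0,0,0,0,100],[0,8,0,0,0,0,100],[0,8,0,0,0,0,100]]]'; python3 st.py;python3 look.py 5 1.1 side
```

```text
time: 8.93
position: [0.4456, -0.2361, 0.1055]
tool_rot: [0.308, -0.637, 0.637, -0.308]
ft_force: [-0.2, -1.1, -3.5]
grip_width: 0.0868
8.925 [ 0.4456 -0.2361  0.1055] jaw -38.38301516869845 F [-0.1939 -1.134  -3.4782] M [-0.1978 -0.0177  0.2571] g 0.08682067799784375 q [-0.7088  0.5233  1.8278 -0.0008  0.7906 -0.0383]
to axis, tool: [-0.0003 -0.      0.0003] down z [ 0.0006 -1.     -0.0002]
```

View pics/side5.png

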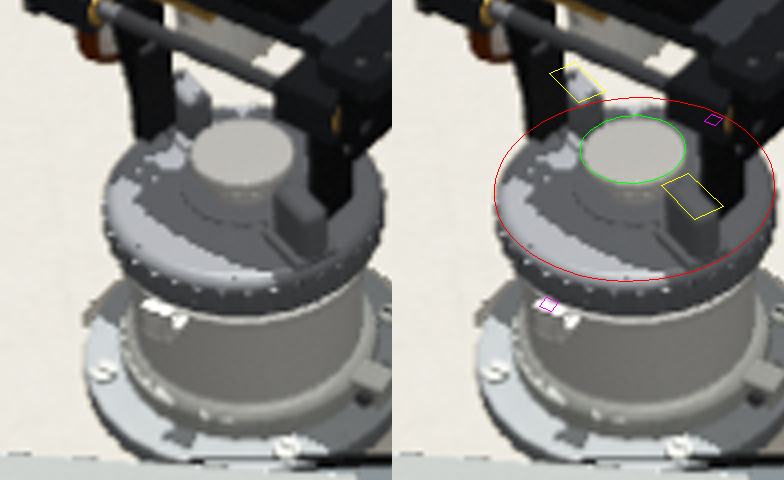

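The lid is turning: the lugs have moved to about 1.07 rad and the turning moment is 0.26 N m. Carrying on.

```bash
python3 -m crank '[[[0,8,0,0,0.0005,0,100],[0,8,0,0,0.0005,0,100],[0,8,0,0,0.0005,0,100],[0,8,0,0,0.0005,0,100],[0,8,0,0,0.0005,0,100]]]'; python3 st.py;python3 -m crank '[[[0,4,0,0,0,0,100],[0,4,0,0,0,0,100],[0,4,0,0,0,0,100],[0,2,0,0,0,0,100],[0,0,0,0,0,0,100]]]'; python3 st.py;python3 look.py 6 0.1 side top
```

```text
time: 9.6
position: [0.4445, -0.2361, 0.1029]
tool_rot: [-0.073, 0.703, -0.703, 0.072]
ft_force: [-2.7, -2.6, -3.1]
grip_width: 0.0871
9.6 [ 0.4445 -0.2361  0.1029] jaw -78.23461211673178 F [-2.7363 -2.6067 -3.1108] M [-0.3929  0.4793  0.2   ] g 0.08711177015930398 q [-0.7094  0.5276  1.8304 -0.0026  0.7856  0.6579]
to axis, tool: [-0.0015 -0.      0.0002] down z [ 0.0026 -1.     -0.0004]
time: 10.22
position: [0.4446, -0.2354, 0.103]
tool_rot: [0.012, 0.707, -0.707, -0.014]
ft_force: [-3.3, 0.5, -2.2]
grip_width: 0.0874
10.225 [ 0.4446 -0.2354  0.103 ] jaw -92.10311952084233 F [-3.2508  0.4548 -2.2231] M [-0.1263  0.6597  0.1391] g 0.08742003328845267 q [-0.7091  0.5272  1.8305 -0.0007  0.7865  0.8989]
to axis, tool: [-0.0014 -0.      0.0005] down z [ 0.0024 -1.     -0.0012]
```

View pics/side6.png

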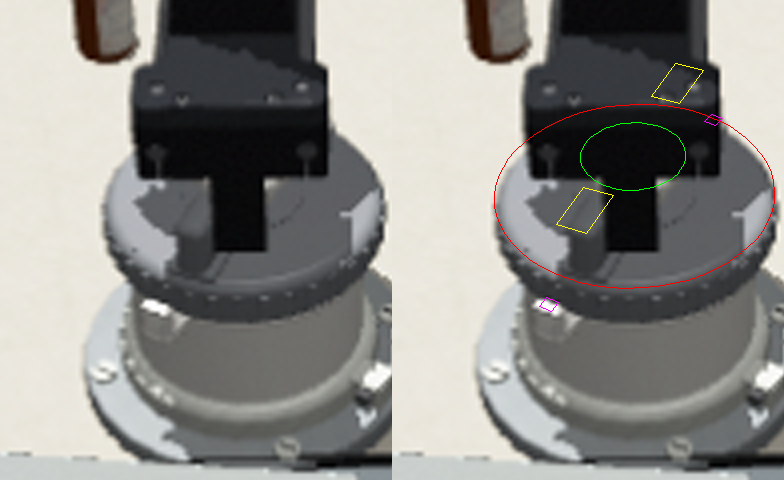

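```bash
python3 -m crank '[[[0,2,0,0,0,0,100],[0,2,0,0,0,0,100],[0,1,0,0,0,0,100],[0,1,0,0,0,0,100],[0,0,0,0,0,0,100]]]'; python3 st.py;python3 -m crank '[[[0,1,0,0,0,0,100],[0,1,0,0,0,0,100],[0,0,0,0,0,0,100],[0,0,0,0,0,0,100],[0,0,0,0,0,0,100]]]'; python3 st.py
```

```text
time: 10.95
position: [0.4455, -0.2355, 0.1032]
tool_rot: [0.05, 0.706, -0.705, -0.051]
ft_force: [-4.8, 2.0, -4.1]
grip_width: 0.0871
10.95 [ 0.4455 -0.2355  0.1032] jaw -98.20511285853127 F [-4.7967  2.0045 -4.1029] M [0.1904 0.7832 0.2096] g 0.08708183028976862 q [-0.7087  0.5272  1.8299  0.0004  0.7856  1.005 ]
to axis, tool: [-0.0006 -0.      0.0004] down z [ 0.0007 -1.     -0.0008]
time: 11.58
position: [0.4452, -0.2354, 0.1032]
tool_rot: [0.063, 0.705, -0.704, -0.063]
ft_force: [-4.5, 2.9, -2.9]
grip_width: 0.087
11.575 [ 0.4452 -0.2354  0.1032] jaw -100.21514586091746 F [-4.4531  2.866  -2.8524] M [0.2798 0.8939 0.2256] g 0.08695515232411216 q [-0.7087  0.527   1.8301  0.0001  0.7861  1.0403]
to axis, tool: [-0.0009 -0.      0.0004] down z [ 0.0013 -1.     -0.0008]
```

```bash
python3 -m crank '[[[0,1,0,0,0,0,100],[0,1,0,0,0,0,100],[0,1,0,0,0,0,100],[0,0,0,0,0,0,100],[0,0,0,0,0,0,100]]]'; python3 st.py;python3 look.py 7 0 side
```

```text
time: 12.2
position: [0.4445, -0.2352, 0.1032]
tool_rot: [-0.075, -0.703, 0.703, 0.078]
ft_force: [-6.0, 3.2, -3.2]
grip_width: 0.0874
12.2 [ 0.4445 -0.2352  0.1032] jaw -102.41734030683801 F [-6.0338  3.2331 -3.2451] M [0.8882 0.6918 2.9333] g 0.08739290192317815 q [-0.7071  0.527   1.8305 -0.0046  0.7868  1.0837]
to axis, tool: [-0.0016 -0.      0.0005] down z [ 0.0039 -1.      0.0016]
```

View pics/side7.png

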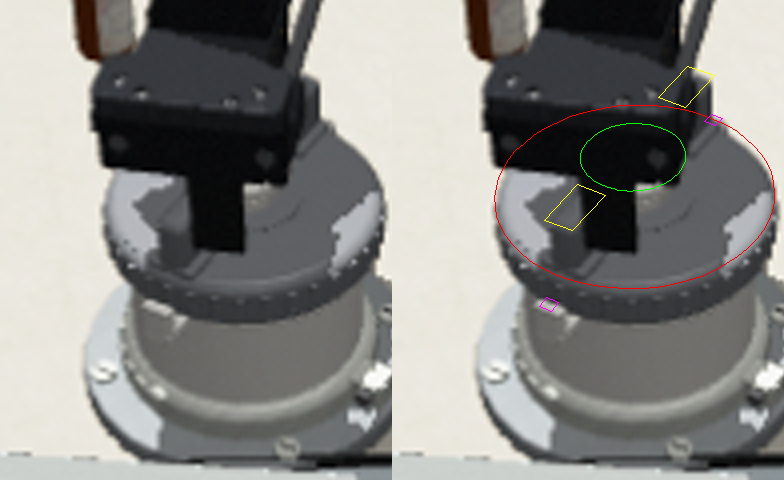

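The moment jumped from 0.2 to 2.9 N m: the end stop is reached, and the near lug (185, 235) lines up with the ear (155, 310). Backing off, lifting and shutting the jaws.

```bash
python3 -m crank '[[[0,-4,0,0,0,0,100],[0,-6,0,0,0,0,100],[0,0,0,0,-0.02,0,100],[0,0,0,0,-0.03,0,100],[0,0,0,0,-0.04,0,100]]]'; python3 -m crank '[[[0,0,0,0,-0.03,0,0],[0,0,0,0,0,0,0],[0,0,0,0,0,0,0],[0,0,0,0,0,0,0],[0,0,0,0,0,0,0]]]' 40; python3 st.py;python3 look.py 8 0 side wrist top
```

```text
time: 12.88
position: [0.4487, -0.2378, 0.1954]
tool_rot: [-0.023, -0.706, 0.708, 0.018]
ft_force: [0.5, -0.7, -0.5]
grip_width: 0.087
time: 13.5
position: [0.4455, -0.2358, 0.2224]
tool_rot: [0.019, 0.707, -0.706, -0.02]
ft_force: [-0.3, 0.6, -0.5]
grip_width: 0.045
13.5 [ 0.4455 -0.2358  0.2224] jaw -93.2127458336178 F [-0.3129  0.6469 -0.5256] M [ 0.0721 -0.0029  0.0078] g 0.044953054426429453 q [-0.7089  0.3453  1.7113  0.0002  1.0867  0.9178]
to axis, tool: [-0.0005 -0.      0.0002] down z [ 0.0012 -1.     -0.0011]
```

View pics/wrist8.png

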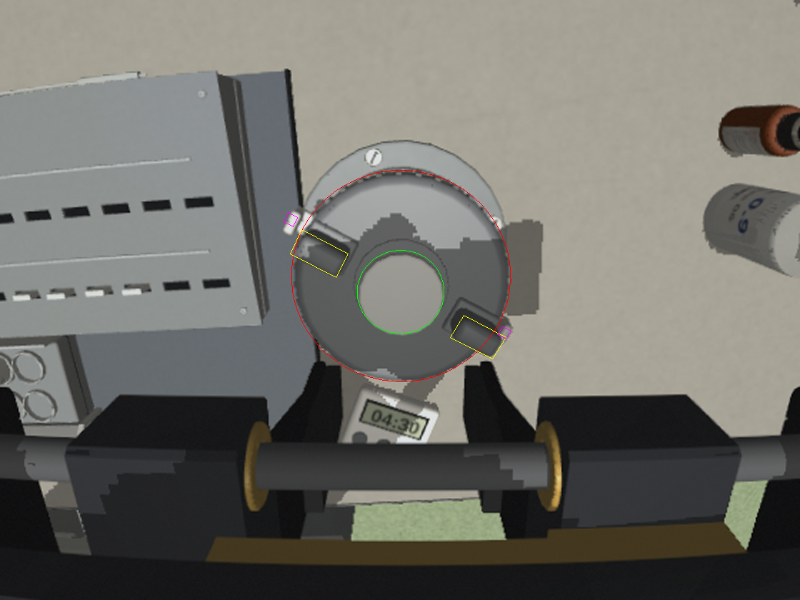

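View pics/side8.png

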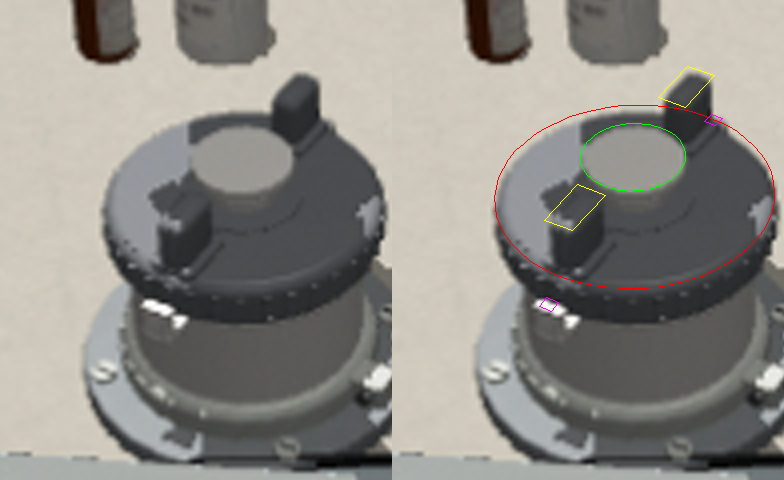

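```bash
python3 - <<'E'
from h import *
np.set_printoptions(precision=4,suppress=True)
o=robot.get_obs();p=robot.camera("wrist")
J=np.array([.446,-.236])
im=cv2.resize(p["img"][100:270,180:380][:,:,::-1],None,fx=4,fy=4,interpolation=cv2.INTER_CUBIC)
raw=im.copy()
for th,c in((0,(0,255,255)),(.08,(255,0,0)),(-.08,(0,0,255))):
  for k in(0,np.pi):
    b=np.radians(58)+k+th;e=np.array([np.cos(b),np.sin(b)]);g=np.array([-e[1],e[0]])
    for z in ((.135,.108) if th==0 else (.108,)):
      q=proj(p,[[*(J+e*(.047+i*.013)+g*j*.007),z] for i,j in((-1,-1),(1,-1),(1,1),(-1,1))],o)
      cv2.polylines(im,[(((q-[180,100])+.5)*4-.5).astype(int).reshape(-1,1,2)],True,c,1)
    if th==0:
      q=proj(p,[[*(J+e*r),.099] for r in(.066,.074)],o);cv2.polylines(im,[(((q-[180,100])+.5)*4-.5).astype(int).reshape(-1,1,2)],True,(255,0,255),2)
cv2.imwrite("pics/w9.png",im[:600]);cv2.imwrite("pics/w9r.png",raw[:600])
E
```

```text
(no output)
```

View pics/w9.png

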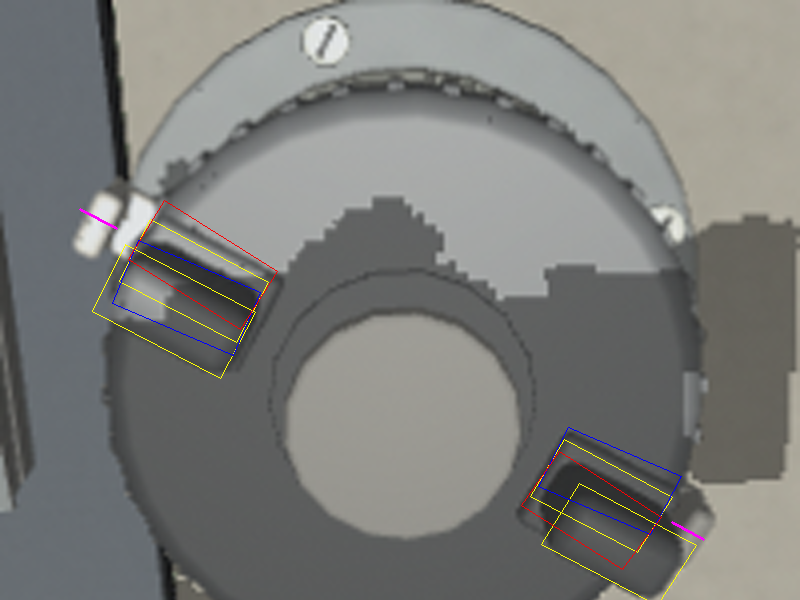

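View pics/w9r.png

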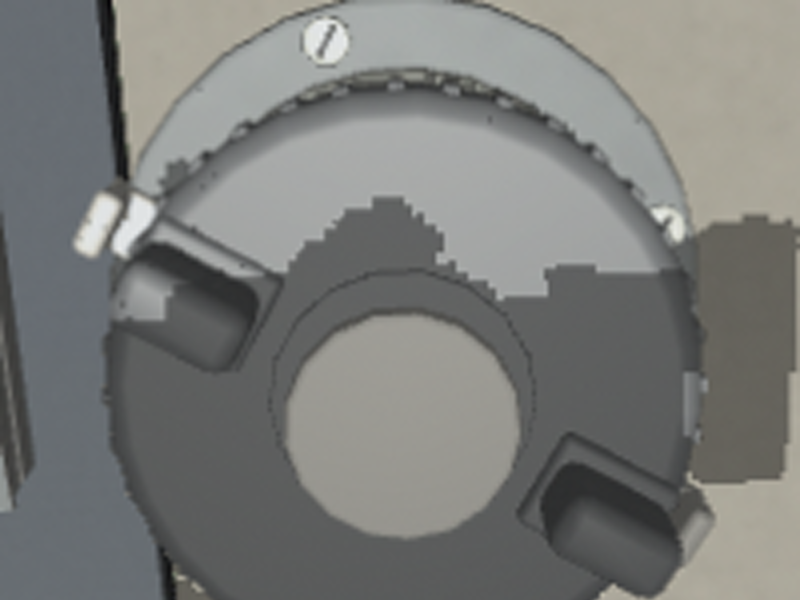

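The lid is tight: both lugs lie within about 1° of the ear line. For the press I'll turn the shut jaws crosswise to the lugs and come down on the plug.

```bash
python3 -m crank '[[[0,-9,0,0,0,0,0],[0,-9,0,0,0,0,0],[0,-9,0,0,0,0,0],[0,-9,0,0,0,0,0],[0,-9,0,0,0,0,0]]]' 40; python3 -m crank '[[[0,-8,0,0,0.015,0,0],[0,-8,0,0,0.015,0,0],[0,0,0,0,0.015,0,0],[0,0,0,0,0.015,0,0],[0,0,0,0,0.012,0,0]]]' 40; python3 st.py;python3 look.py 9 0 side
```

```text
time: 14.32
position: [0.4457, -0.236, 0.2232]
tool_rot: [-0.254, 0.66, -0.66, 0.254]
ft_force: [-0.2, 0.4, 0.2]
grip_width: 0.0004
time: 14.95
position: [0.4457, -0.236, 0.1507]
tool_rot: [-0.342, 0.619, -0.619, 0.342]
ft_force: [-0.2, -0.8, 0.6]
grip_width: 0.0006
14.95 [ 0.4457 -0.236   0.1507] jaw -32.19809685247189 F [-0.228  -0.7552  0.6156] M [-0.0344 -0.1202  0.0349] g 0.0006159920941627094 q [-0.7089  0.4485  1.7896  0.      0.9038 -0.147 ]
to axis, tool: [-0.0002 -0.      0.0003] down z [-0.0001 -1.     -0.0003]
```

View pics/side9.png

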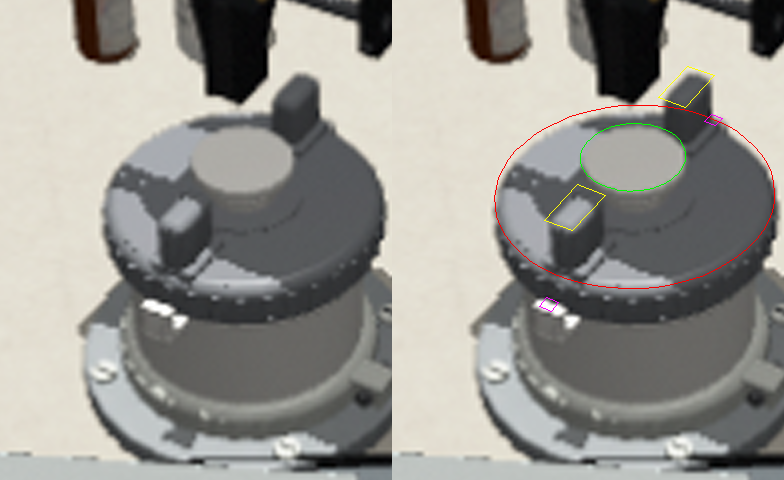

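The side view shows the shut fingertips at (238, 100), centred over the plug and about 35 mm above it. Going down.

```bash
python3 -m crank '[[[0,0,0,0,0.01,0,0],[0,0,0,0,0.01,0,0],[0,0,0,0,0.006,0,0],[0,0,0,0,0.003,0,0],[0,0,0,0,0.002,0,0]]]'; python3 st.py; python3 -m crank '[[[0,0,0,0,0.002,0,0],[0,0,0,0,0.002,0,0],[0,0,0,0,0.002,0,0],[0,0,0,0,0.002,0,0],[0,0,0,0,0.001,0,0]]]'; python3 st.py
```

```text
time: 15.62
position: [0.4458, -0.2361, 0.1203]
tool_rot: [0.342, -0.619, 0.619, -0.342]
ft_force: [-1.1, -1.4, 0.2]
grip_width: 0.0002
15.625 [ 0.4458 -0.2361  0.1203] jaw -32.18874807877871 F [-1.103  -1.3674  0.1761] M [ 0.0028 -0.0509  0.0232] g 0.00023747352943703158 q [-0.7089  0.4981  1.8162 -0.      0.8271 -0.1471]
to axis, tool: [-0.0002  0.      0.0001] down z [ 0.     -1.      0.0002]
time: 16.25
position: [0.4458, -0.236, 0.1119]
tool_rot: [0.342, -0.619, 0.619, -0.342]
ft_force: [-2.1, 1.1, 6.5]
grip_width: 0.0003
16.25 [ 0.4458 -0.236   0.1119] jaw -32.18768094777671 F [-2.121   1.1305  6.5162] M [ 0.1074  0.1459 -0.0316] g 0.0003226503812738444 q [-0.7088  0.5123  1.823  -0.0001  0.806  -0.147 ]
to axis, tool: [-0.0002  0.      0.0002] down z [ 0.0001 -1.      0.0002]
```

```bash
python3 -m crank '[[[0,0,0,0,0.001,0,0],[0,0,0,0,0.001,0,0],[0,0,0,0,0.001,0,0],[0,0,0,0,0.001,0,0],[0,0,0,0,0.001,0,0]]]'; python3 st.py; python3 -m crank '[[[0,0,0,0,0.001,0,0],[0,0,0,0,0.001,0,0],[0,0,0,0,0.001,0,0],[0,0,0,0,0,0,0],[0,0,0,0,0,0,0]]]'; python3 st.py
```

```text
time: 16.88
position: [0.4458, -0.2361, 0.1071]
tool_rot: [0.342, -0.619, 0.619, -0.342]
ft_force: [-1.4, 0.5, 6.4]
grip_width: 0.0002
16.875 [ 0.4458 -0.2361  0.1071] jaw -32.18575902001955 F [-1.3864  0.5235  6.3775] M [ 0.1587  0.2074 -0.0168] g 0.00019639108523283432 q [-0.7088  0.5204  1.8268 -0.0001  0.7938 -0.147 ]
to axis, tool: [-0.0002  0.      0.0002] down z [ 0.0001 -1.      0.0006]
time: 17.5
position: [0.4457, -0.236, 0.104]
tool_rot: [0.342, -0.619, 0.619, -0.342]
ft_force: [-1.2, 0.4, 4.4]
grip_width: 0.0005
17.5 [ 0.4457 -0.236   0.104 ] jaw -32.19040915339735 F [-1.2163  0.3987  4.43  ] M [0.1326 0.1371 0.0253] g 0.00045143014217118965 q [-0.7089  0.5258  1.8291 -0.0001  0.7863 -0.147 ]
to axis, tool: [-0.0002  0.      0.0002] down z [ 0.0001 -1.      0.0004]
```

```bash
python3 -m crank '[[[0,0,0,0,0.0005,0,0],[0,0,0,0,0.0005,0,0],[0,0,0,0,0.0005,0,0],[0,0,0,0,0.0005,0,0],[0,0,0,0,0,0,0]]]'; python3 st.py; python3 look.py 10 0 side
```

```text
time: 18.12
position: [0.4458, -0.2361, 0.1021]
tool_rot: [0.342, -0.619, 0.619, -0.342]
ft_force: [-1.7, 1.1, 5.9]
grip_width: 0.0005
18.125 [ 0.4458 -0.2361  0.1021] jaw -32.18406664987124 F [-1.6755  1.0861  5.949 ] M [ 0.1728  0.1879 -0.0099] g 0.0005400918545101792 q [-0.7088  0.5292  1.8305 -0.0001  0.7814 -0.147 ]
to axis, tool: [-0.0002  0.      0.0001] down z [ 0.0001 -1.      0.0005]
```

View pics/side10.png

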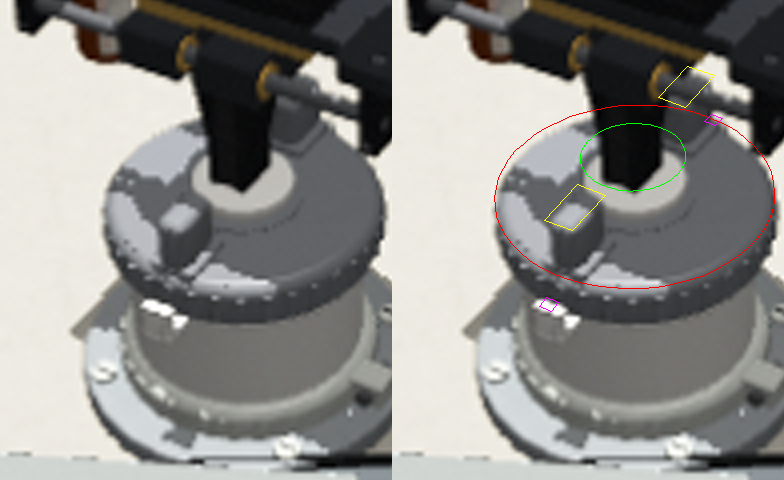

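The plug head is partly down: its top is now near row 180, from row 158. Carrying on to the stop.

```bash
python3 -m crank '[[[0,0,0,0,0.0005,0,0],[0,0,0,0,0.0005,0,0],[0,0,0,0,0.0005,0,0],[0,0,0,0,0.0005,0,0],[0,0,0,0,0,0,0]]]'; python3 -m crank '[[[0,0,0,0,0.0005,0,0],[0,0,0,0,0.0005,0,0],[0,0,0,0,0.0005,0,0],[0,0,0,0,0,0,0],[0,0,0,0,0,0,0]]]'; python3 st.py
```

```text
time: 18.8
position: [0.4458, -0.2361, 0.1008]
tool_rot: [0.342, -0.619, 0.619, -0.342]
ft_force: [-2.6, 0.9, 11.7]
grip_width: 0.0004
time: 19.42
position: [0.4459, -0.2361, 0.1006]
tool_rot: [0.342, -0.618, 0.62, -0.342]
ft_force: [-4.0, 3.3, 22.6]
grip_width: 0.0005
19.425 [ 0.4459 -0.2361  0.1006] jaw -32.17055869734838 F [-3.9618  3.3134 22.6284] M [0.5468 0.7161 0.0149] g 0.00047127883481298415 q [-0.7087  0.5315  1.832  -0.0003  0.7764 -0.147 ]
to axis, tool: [-0.0002 -0.      0.    ] down z [ 0.0004 -1.      0.0016]
```

Hard stop: 22.6 N with no further travel, about 12 mm below first contact. Lifting and looking.

```bash
python3 -m crank '[[[0,0,0,0,-0.01,0,0],[0,0,0,0,-0.03,0,0],[0,0,0,0,-0.04,0,0],[0,0,0,0,-0.04,0,0],[0,0,0,0,0,0,0]]]'; python3 st.py; python3 look.py 11 0 side wrist
```

```text
time: 20.05
position: [0.4476, -0.2375, 0.2208]
tool_rot: [0.341, -0.616, 0.622, -0.343]
ft_force: [0.5, 0.7, 0.6]
grip_width: 0.0008
20.05 [ 0.4476 -0.2375  0.2208] jaw -32.18714311026233 F [0.4987 0.6747 0.6341] M [ 0.0054 -0.1725  0.0138] g 0.0008401932374053698 q [-0.7088  0.347   1.7137  0.      1.0732 -0.147 ]
to axis, tool: [-0.0004 -0.     -0.0021] down z [ 0.0011 -1.      0.0076]
```

View pics/side11.png

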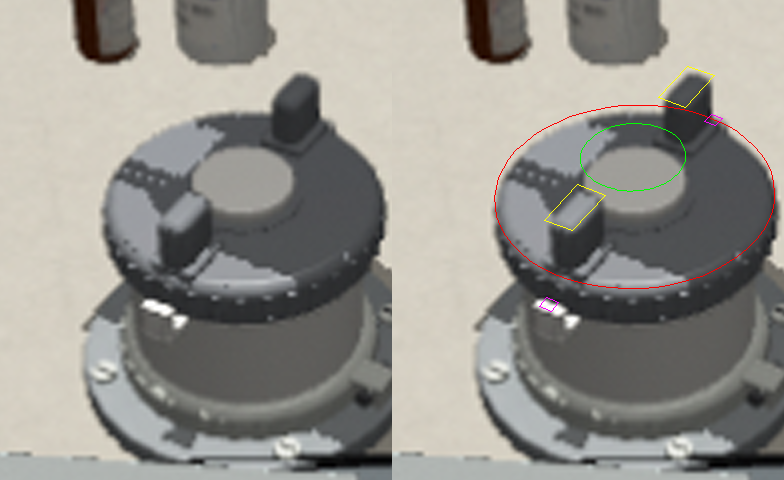

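View pics/wrist11.png

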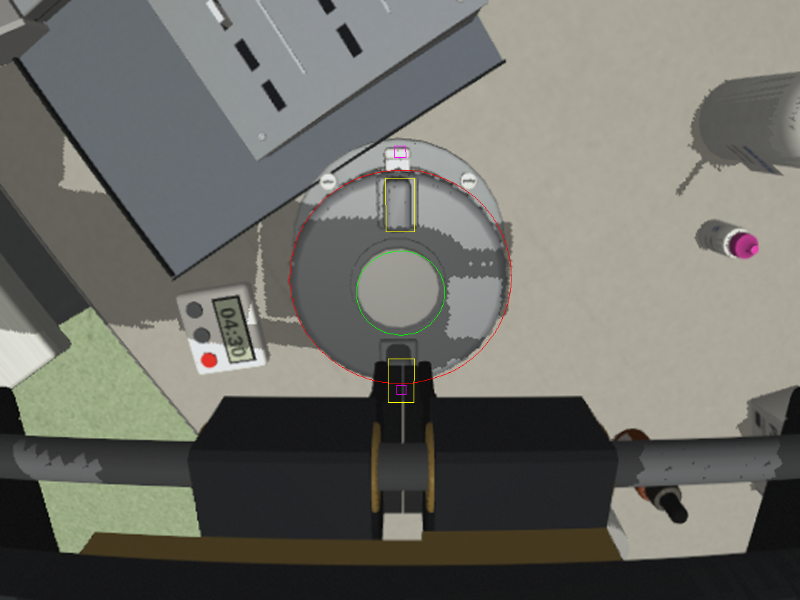

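The side view has the plug head seated at (243, 181), and in the wrist view the far lug (399, 205) points straight at the ear (398, 155). One last comparison with the starting pictures, then I'll hand in.

```bash
python3 -m crank '[[[0,0,0,0,-0.01,0,0],[0,0,0,0,-0.01,0,0],[0,0,0,0,0,0,0],[0,0,0,0,0,0,0],[0,0,0,0,0,0,0]]]'; python3 - <<'E'
from h import *
np.set_printoptions(precision=1,suppress=True)
s=robot.camera("side");a=cv2.imread("pics/side0.png")[:,:,::-1].astype(int);b=s["img"].astype(int)
for n,(r0,r1,c0,c1) in dict(bottles=(175,240,230,292),timer=(290,332,340,388)).items():
    g0=a[r0:r1,c0:c1].mean(2).astype(np.float32);g1=b[r0:r1,c0:c1].mean(2).astype(np.float32)
    print(n,"shift",cv2.phaseCorrelate(g0,g1),"mean diff",np.abs(g0-g1).mean())
for d in(.0085,.0205):print(d,(proj(s,[.446,-.236,.108+d])-[220,220]+.5)*4-.5)
for t in("plug_top","saline","dropper","timer"): print(t,[(np.round(x["at"],1).tolist(),round(x["conf"],2)) for x in robot.spot_in(s,t)[:2]])
o=robot.get_obs();print(o["time"],o["ft_force"],o["joint_velocities"])
E
```

```text
time: 20.78
position: [0.4455, -0.2358, 0.2375]
tool_rot: [-0.342, 0.619, -0.619, 0.342]
ft_force: [0.5, 0.7, -0.3]
grip_width: 0.0004
bottles shift ((-0.06663157484903337, -0.021519023958617822), 0.5187016104658445) mean diff 30.471796
timer shift ((-0.31822652846229005, 0.1606674380958779), 0.3792731980482737) mean diff 58.670963
0.0085 [[242.1 177.6]]
0.0205 [[241.3 156.6]]
plug_top [([265.1, 280.7], 0.68)]
saline [([218.8, 277.1], 0.56)]
dropper [([218.0, 244.5], 0.68)]
timer [([313.4, 363.8], 0.86)]
21.025 [0.6 0.1 0.1] [-0. -0. -0.  0. -0.  0.]
```

```bash
python3 -c "
from rig import robot
print(robot.hand_in())"
```

```text
the job is handed in; nothing more can be done
None
```

The lid is screwed tight and the vent plug is pressed home, in that order. I handed the job in at about 21 s, with the gripper holding nothing and clear above the jar.

- **Lid:** I turned it clockwise from about 1.5 rad by pushing both lugs with the open jaws astride the plug. At the end the turning moment jumped from about 0.2 to 2.9 N m, which is the end stop. In the pictures the lugs lie within about 1° of the line of the ears.
- **Failed first try:** My first turning pass slid over the lugs, with at most about 6.5 N of vertical force in the readings, and moved the lid only a little. The open fingertips stand roughly 13–16 mm behind the TCP, not 8 mm ahead of it as stated. I lifted, turned back, went lower and repeated the turn.
- **Plug:** I pressed it with the shut fingers at about 6 N over about 12 mm until it stopped hard at 22.6 N. Its head showed at about row 181 in the enlarged side view; the calibration predicts 178 for home and 157 for standing up.
- **Bystanders:** In the side view both bottles and the timer show less than half a pixel of shift from the start. That image match was weak because the shadows had changed. The network put the saline bottle 6 pixel rows lower than before, probably because the arm hides its cap; the picture shows it standing where it was.

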